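# Reset the slicer's gauge screw

### The arm

A 6-joint arm with a two-finger parallel gripper is mounted at the origin on the work surface. World frame = base frame: x ahead of the robot, y to its left, z up, the work surface at z = 0. Lengths are in m, angles in rad, forces in N, time in s.
With the tool pointing down it reaches from about 0.375 to 0.975 m from the base axis. Payload 3.8 kg.
Tool frame: the origin (TCP) lies at the very end of the fingers, on their centre line; the grasp point (between the pads) lies 19 mm behind it; z points along the fingers, y is the line along which they close (so a half turn about z gives the same grasp; the last joint's range is limited). The gripper opens to 85 mm and grips with 20 to 120 N. Pads are 22 mm wide; open, the fingers measure 114 mm over their backs; the gripper's body (76 mm by 85 mm) begins 54 mm behind the grasp point. The pads swing forward as they close: fully open they stand 13 mm farther back than shut.
Start: joints at [-1.367, 0.264, 1.604, -0, 1.274, -0.037], TCP at [0.161, -0.656, 0.231] pointing down, gripper open.
Joint ranges: [-2.63, 2.63], [-0.94, 2.18], [0.31, 2.57], [-1.31, 4.45], [0, 2.66], [-2.55, 2.55]. Speed limits (rad/s): [2.57, 2.57, 3.14, 3.14, 3.14, 3.14].

### API

Orientations are given as a rotation vector (axis times angle).
In Python, from workcell import monitor, viewer, job gives the robot as it stands. The module is installed in compiled form; this text tells all that it offers.
- The arm moves only by the tool step_arm, never from a script. Its argument "series" is one flat list of numbers, 4 for each row, row after row: the shift along the tool's x, y, z in m, then the turn about the tool's z in rad. A call has 1 to 8 rows; each row is the pose to reach, as a shift and turn from the pose commanded when the call began, along the tool's axes at that moment; what a row does not reach only later rows make up. A row lasts 1/8 s, in which the tool goes at most 62.5 mm and 10.7 degrees, less where a joint would pass 70% of its speed; a pose out of reach is approached as far as the arm can. A call with a gripper value outside its range is refused whole. "gripper" is the opening, from 0 (shut) to 1 (fully open), set as the call begins (left out, the last holds). The fingers move at their own pace and stop on an object; "newtons" is the grip in N (left out, the last holds). Time passes only in rows, so rows that repeat a pose let the fingers close. It gives the time, the measured TCP pose, the force, the opening and the grip force at its end, in the units of the state.
- monitor.read_state(): the state, without advancing time (a new reading comes with each control period).
- viewer.read_camera(name): name is "side" or "top" or "wrist"; returns a dict with "image" (480x640x3 uint8, red, green, blue), "intrinsics" (3x3 intrinsics, pixels), "T" (4x4, takes a point from camera to world coordinates); the wrist camera has in their place "hand_eye" (4x4, takes a point from camera to tool coordinates, whose origin is the TCP and whose axes are the flange's). Camera axes: x right, y up, looking along -z (the intrinsics and any distortion apply to the point x, -y, -z); pixel columns grow to the right and rows downward; lengths in m; the calibration is good to about 2 mm. A picture is of the moment at which its call begins: read the wrist's pose just before it. There is no depth.
- job.finish_job(): hands the job in; it is judged then, once.
Trained networks look in a picture, given as the dict that the camera call returned (one of the last four; its "shot" number tells which), for a name from the list of things; names that differ only in an ending like _2 or _b are one class to them, and where a whole thing is asked for, a point or a joint stands for the part that bears it (a point fixed in the world has none). Each returns a list of dicts, best first, with "score" (0 to 1); they miss things now and then, are a little off and sometimes report something else, mostly with a low value. They report only what shows in the picture. A call takes as long as a camera call. They do not tell look-alikes from the thing itself.
- viewer.boxes_of(picture, label): "extent" ([centre column, centre row, width, height] in pixels, round what is visible of it).
- viewer.spot_point(picture, label): "point" ([column, row] in pixels: a listed point, or the origin of a listed thing).
The state is a dict: "time": time; "q": joint angles; "joint_vel": joint speeds; "joint_torque": joint torques, N m; "tool_pos": TCP position; "tcp_rot": TCP orientation; "wrist_force": force on the tool from outside, world axes, zero at the start; "torque": the same for the moment, N m; "width": opening from 0.0 (shut) to 1.0 (fully open); "grip_force": force on a finger pad.
Only numpy, scipy, OpenCV 4.12 (cv2) and the standard library are available. Lean on these libraries where they do the work, as an engineer would, in place of code of your own. Each camera call takes 0.05 s, during which the arm holds its last target. There are 200 camera calls.

### The job

Put the two potato offcuts lying on the slicer's feed bed into the open steel scrap pan. Then turn the slicer's thumbscrew clockwise (seen from above) until it seats, back it off a quarter turn from there, and finish still gripping its head at that setting, so that it cannot creep while I tighten the lock nut. Leave the pan and everything else on the counter where they are.

Things in the scene. Friction and masses are not known exactly. Their poses are not given: they have to be found in the camera images.
- slicer: vegetable slicer, fixed: white body 180 (x) x 320 (y) x 46 mm high, origin at the centre of its underside on the counter, yaw within 0.35 rad. On it: steel feed bed 166 x 185 mm centred at y = -60 mm, flat top at 50 mm, where the offcuts lie; dark blade bar 12 mm wide along x at y = +42, top at 56 mm; round boss, diameter 48, top at 72 mm, at y = +105 mm, carrying the thumbscrew
- thumb_head (a point): head of the thumbscrew, plain steel, axis upright: a disc (diameter 26, 8 mm high) under a flat upright blade 44 mm long (x axis) x 12 mm thick (y axis), 4 to 32 mm above the origin. Origin on the screw axis at the underside of the disc, 76 mm above the counter and 4 mm above the boss; blade top at 108 mm. Pinch the blade across its thickness from above. It turns without rising or sinking
- screw (a joint): turn of the thumbscrew in rad, growing clockwise seen from above (tightening); 0 = fully out, 3.2 = seated against a hard stop. It starts 0.7 to 1.5 rad short of the seat, turns against an even friction of about 0.08 N m and stays where it is left; at the seat it stops dead
- offcut_a: larger potato offcut, pale with a brown skin patch on top: rounded block 28 (x) x 50 (y) x 26 mm high, 25 to 50 g, origin at the centre of its underside; lies flat on the feed bed
- offcut_b: smaller potato offcut, pale with a brown skin patch on top: rounded block 32 (x) x 38 (y) x 24 mm high, 25 to 50 g, origin at the centre of its underside; lies flat on the feed bed nearer the blade bar
- pan: scrap pan, the open, empty, square steel pan: 140 x 140 x 80 mm high, walls and floor 4 mm, loose, 0.7 kg; origin at the centre of its underside. Stands on the counter to the left or right of the slicer
- tub: bystander: closed square food tub with a flat grey lid, 142 x 142 x 97 mm high, origin at the centre of its underside; stands on the side of the slicer where the pan does not
- oil: bystander: oil bottle, diameter 66 mm, 200 mm high, origin at the centre of its underside
- carton: bystander: drink carton 65 x 95 x 140 mm high with its cap, origin at the centre of its underside
- onion: bystander: whole brown onion, diameter 70 mm, 60 mm high, origin at the centre of its underside
- jar: bystander: lidded glass jar, diameter 60 mm, 85 mm high, origin at the centre of its underside
- spatula: bystander: spatula lying flat at the far side of the counter, along y
Mind the look-alikes: they are no part of the job. What is shaped like the pan but orange is not meant.

How it is judged:
By the outcome, as a careful person would: the job done as asked, in the order asked, and still so for the second after the job is handed in, while the arm keeps its last pose, push and grip.
It also fails if it takes over 64 s, if anything falls off the work surface, if the arm or the gripper's body presses on something with over 40 N, if the wrist force passes 120 N, or if a joint passes its speed limit or range.

## Working session

There is one attempt and no reset: what is moved stays moved. The work goes in short steps, Python scripts to look and compute and a tool call to move; the robot and the scene stay as the last step left them, time stands still between calls to the robot, and variables do not carry over. Pictures are saved under pics/ and viewed, at most 10 in all, crops included, and the job is handed in when it is done.

Besides the shell and the picture viewer there is one more tool, called after ">>>" as name(argument=value, ...), one argument or row to a line, values as JSON. step_arm: Moves the arm, as the interface text tells. Its arguments: {"type":"object","properties":{"series":{"type":"array"},"gripper":{"type":"number"},"newtons":{"type":"number"}},"required":["series"]}

```bash
mkdir -p pics; cat > h.py <<'E'
import numpy as np, cv2
from scipy.spatial.transform import Rotation as R
from workcell import monitor, viewer, job
def pose():
    s=monitor.read_state(); T=np.eye(4); T[:3,:3]=R.from_rotvec(s['tcp_rot']).as_matrix(); T[:3,3]=s['tool_pos']; return s,T
def shot(n):
    s,T=pose(); p=viewer.read_camera(n)
    p['W']=T@np.array(p['hand_eye']) if n=='wrist' else np.array(p['T']); return p
def ray(p,uv,z):
    K=np.array(p['intrinsics']); d=np.linalg.solve(K,[uv[0],uv[1],1.]); d=p['W'][:3,:3]@(d*[1,-1,-1]); c=p['W'][:3,3]
    return c+d*(z-c[2])/d[2]
def proj(p,X):
    c=np.linalg.inv(p['W'])@np.r_[X,1]; k=np.array(p['intrinsics'])@(c[:3]*[1,-1,-1]); return k[:2]/k[2]
def save(p,f): cv2.imwrite('pics/'+f,cv2.cvtColor(p['image'],cv2.COLOR_RGB2BGR))
E
python3 - <<'E'
from h import *
H=dict(slicer=0,thumb_head=.076,offcut_a=.05,pan=0,tub=0,oil=0,carton=0,onion=0,jar=0,spatula=0)
s,T=pose();print(s['time'],T.round(3),s['width'])
for c in ['top','side']:
    p=shot(c);save(p,c+'0.png');print(c,[k for k in p],p['W'].round(2).tolist())
    for n,z in H.items():
        for d in viewer.spot_point(p,n)[:4]:
            if d['score']>.25: print(n,round(d['score'],2),np.round(d['point']),ray(p,d['point'],z).round(3))
E
```

```text
0.0 [[ 0.971  0.238 -0.     0.161]
 [ 0.238 -0.971  0.002 -0.655]
 [ 0.    -0.002 -1.     0.23 ]
 [ 0.     0.     0.     1.   ]] 1.0030142364756167
top ['image', 'intrinsics', 'T', 'shot', 'W'] [[-0.01, 1.0, -0.07, 0.45], [-1.0, -0.01, 0.0, 0.06], [-0.0, 0.07, 1.0, 1.54], [0.0, 0.0, 0.0, 1.0]]
slicer 0.72 [343. 238.] [ 0.546 -0.028  0.   ]
thumb_head 0.64 [309. 239.] [0.54  0.079 0.076]
thumb_head 0.38 [261. 311.] [0.327 0.226 0.076]
offcut_a 0.54 [385. 249.] [ 0.509 -0.153  0.05 ]
offcut_a 0.5 [343. 240.] [ 0.538 -0.026  0.05 ]
offcut_a 0.46 [352. 240.] [ 0.537 -0.053  0.05 ]
pan 0.9 [165. 320.] [0.295 0.534 0.   ]
pan 0.64 [229. 267.] [0.458 0.336 0.   ]
tub 0.9 [438. 258.] [ 0.48  -0.329  0.   ]
oil 0.85 [241. 197.] [0.684 0.296 0.   ]
onion 0.57 [410. 307.] [ 0.326 -0.237  0.   ]
jar 0.74 [262. 311.] [0.32 0.23 0.  ]
spatula 0.79 [334. 160.] [ 0.797 -0.002  0.   ]
spatula 0.51 [228. 269.] [0.453 0.338 0.   ]
side ['image', 'intrinsics', 'T', 'shot', 'W'] [[-0.94, 0.26, -0.21, 0.3], [-0.33, -0.72, 0.61, 0.83], [0.01, 0.64, 0.77, 1.03], [0.0, 0.0, 0.0, 1.0]]
slicer 0.57 [343. 226.] [ 0.549 -0.032  0.   ]
thumb_head 0.67 [330. 240.] [0.544 0.081 0.076]
offcut_a 0.8 [371. 184.] [ 0.515 -0.146  0.05 ]
offcut_a 0.75 [356. 206.] [ 0.526 -0.06   0.05 ]
offcut_a 0.33 [396. 151.] [ 0.485 -0.284  0.05 ]
pan 0.8 [325. 367.] [0.465 0.338 0.   ]
pan 0.47 [353. 206.] [ 0.545 -0.103  0.   ]
tub 0.67 [346. 226.] [ 0.543 -0.034  0.   ]
oil 0.85 [234. 319.] [0.686 0.299 0.   ]
carton 0.56 [343. 226.] [ 0.548 -0.03   0.   ]
onion 0.56 [442. 195.] [ 0.34  -0.219  0.   ]
jar 0.96 [403. 340.] [0.332 0.226 0.   ]
spatula 0.56 [242. 205.] [ 0.809 -0.01   0.   ]
```

```bash
python3 - <<'E'
import cv2,numpy as np
a=cv2.imread('pics/top0.png')[130:380,120:480]
cv2.imwrite('pics/topc.png',cv2.resize(a,(792,550),interpolation=3))
E
```

```text
(no output)
```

View pics/topc.png

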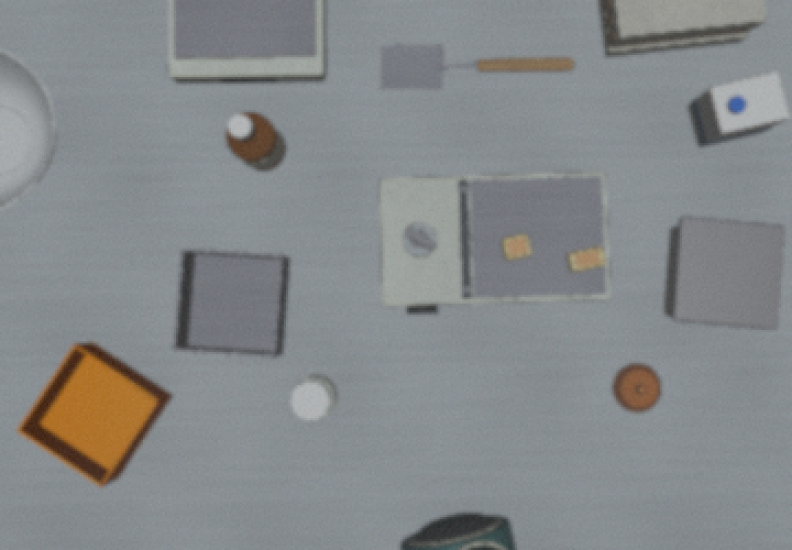

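View pics/side0.png

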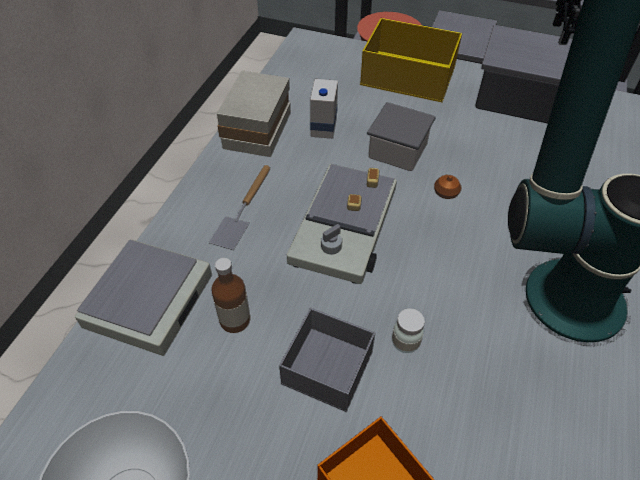

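The wanted pan is the grey one at crop (233,303), world (0.46, 0.34). Look-alikes are the orange pan at crop (95,413), the flat-lidded grey tub at (730,272), the yellow bin seen from the side, and the second slicer-like tray at (248,40). The offcuts are at crop (516,246) = b and (587,259) = a. The screw is at (421,240).

I'll move over the offcuts for a close wrist view.

>>> step_arm(
  series=[0.06,-0.055,-0.03,-0.17,0.115,-0.11,-0.07,-0.34,0.17,-0.16,-0.07,-0.5,0.225,-0.215,-0.07,-0.67,0.285,-0.27,-0.07,-0.84,0.34,-0.32,-0.07,-1.0,0.4,-0.375,-0.07,-1.17,0.455,-0.429,-0.07,-1.35],
  gripper=1,
)

```text
time: 2.1
tool_pos: [0.4273, -0.2435, 0.3009]
tcp_rot: [2.192, 2.249, 0.0]
wrist_force: [0.3, 0.2, -0.1]
width: 0.998
grip_force: 0.0
```

>>> step_arm(
  series=[0,0,0,0,0,0,0,0,0,0,0,0],
)

```text
time: 2.48
tool_pos: [0.4258, -0.2464, 0.3003]
tcp_rot: [2.202, 2.241, -0.001]
wrist_force: [0.3, 0.3, 0.3]
width: 1.001
grip_force: 0.0
```

```bash
cat > look.py <<'E'
from h import *
import sys
s,T=pose();print(s['time'],T.round(3).tolist(),s['q'])
p=shot('wrist');save(p,sys.argv[1])
for n,z in dict(slicer=0,thumb_head=.076,offcut_a=.05,pan=0).items():
    for d in viewer.spot_point(p,n)[:3]:
        if d['score']>.25: print(n,round(d['score'],2),np.round(d['point']),ray(p,d['point'],z).round(4))
    for d in viewer.boxes_of(p,n)[:3]:
        if d['score']>.25: print(' box',n,round(d['score'],2),np.round(d['extent']))
E
python3 look.py w1.png
```

```text
2.475 [[-0.017, 1.0, -0.0, 0.426], [1.0, 0.017, -0.0, -0.246], [-0.0, -0.0, -1.0, 0.3], [0.0, 0.0, 0.0, 1.0]] [-5.74912657e-01 -1.24677882e-01  1.89178899e+00 -4.89092662e-04
  1.37456258e+00 -5.92255074e-01]
 box slicer 0.79 [464.  68. 214. 135.]
offcut_a 0.61 [422.  99.] [ 0.514  -0.1561  0.05  ]
 box offcut_a 0.75 [426.  94.  39.  63.]
```

View pics/w1.png

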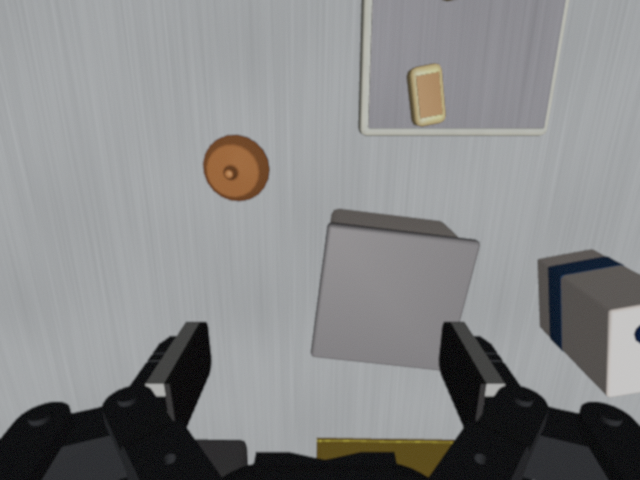

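Offcut a is at (426,94), lying at a slight angle on the bed near the slicer's right edge. The bed edges are clear at x 365–565 px. The tub at (395,290) and the onion at (236,168) stay out of the way. Next I move in above the offcuts.

>>> step_arm(
  series=[0.06,0.04,0,0,0.115,0.088,0,0,0.115,0.088,0,0,0.115,0.088,0,0,0.115,0.088,0,0],
)

```text
time: 3.55
tool_pos: [0.5116, -0.1292, 0.3002]
tcp_rot: [-2.199, -2.243, 0.002]
wrist_force: [0.0, -0.3, -0.4]
width: 1.004
grip_force: 0.0
```

```bash
python3 look.py w2.png
```

```text
3.55 [[-0.02, 1.0, -0.001, 0.512], [1.0, 0.02, -0.001, -0.129], [-0.001, -0.001, -1.0, 0.3], [0.0, 0.0, 0.0, 1.0]] [-2.94109216e-01 -5.28976852e-02  1.82607524e+00 -8.00985673e-04
  1.36899607e+00 -3.13602598e-01]
slicer 0.62 [357.  89.] [ 0.5431 -0.0295  0.    ]
 box slicer 0.96 [364. 123. 207. 244.]
offcut_a 0.86 [350. 120.] [ 0.5338 -0.0588  0.05  ]
offcut_a 0.71 [324. 219.] [ 0.5118 -0.1545  0.05  ]
 box offcut_a 0.65 [326. 222.  38.  56.]
 box offcut_a 0.6 [348. 120.  41.  44.]
 box pan 0.55 [167. 271.  58.  60.]
```

View pics/w2.png

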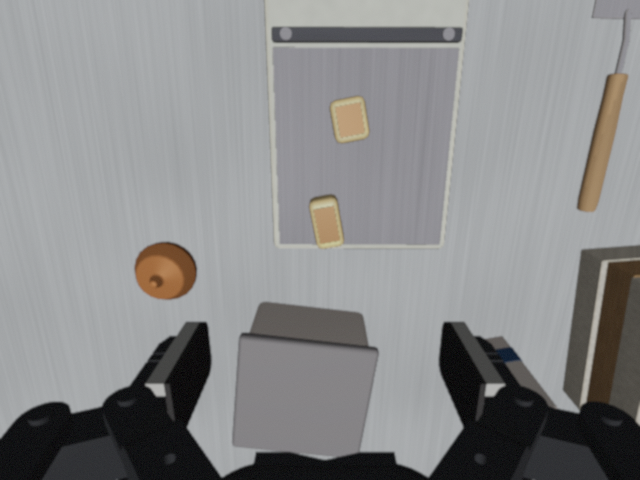

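Offcut b is at (350,120), a at (326,221), the blade bar at row 35. Both offcuts are tilted slightly, so I'll get exact centres and yaws from their brown patches.

```bash
python3 - <<'E'
from h import *
p=shot('wrist'); hsv=cv2.cvtColor(p['image'],cv2.COLOR_RGB2HSV)
m=cv2.inRange(hsv,(8,60,100),(30,255,255))
n,l,st,ce=cv2.connectedComponentsWithStats(m)
for i in range(1,n):
    if st[i,4]>300 and 260<ce[i][0]<470 and ce[i][1]<260:
        z=.076 if ce[i][1]>180 else .074
        ys,xs=np.where(l==i); W=np.array([ray(p,(x,y),z)[:2] for x,y in zip(xs,ys)])
        print(st[i],ce[i].round(1),cv2.minAreaRect((W*1000).astype(np.float32)), W.mean(0))
E
```

```text
[ 329   97   39   46 1330] [348.7 119.5] ((531.9038696289062, -57.29906463623047), (30.499008178710938, 36.210540771484375), 12.157882690429688) [ 0.53199769 -0.0569663 ]
[ 309  196   34   52 1227] [325.8 223.2] ((513.6586303710938, -150.81173706054688), (26.42641830444336, 49.60445785522461), 11.725808143615723) [ 0.5138557 -0.1515911]
```

>>> step_arm(
  series=[-0.022,0.001,0.06,-0.18,-0.022,0.001,0.12,-0.185,-0.022,0.001,0.18,-0.185,-0.022,0.001,0.22,-0.185,-0.022,0.001,0.235,-0.185,-0.022,0.001,0.243,-0.185,-0.022,0.001,0.243,-0.185,-0.022,0.001,0.243,-0.185],
  gripper=1,
)

```text
time: 5.05
tool_pos: [0.5152, -0.151, 0.0593]
tcp_rot: [1.98, 2.435, 0.002]
wrist_force: [0.2, 0.2, -0.5]
width: 0.996
grip_force: 0.0
```

>>> step_arm(
  series=[0,0,0,0,0,0,0,0,0,0,0,0,0,0,0,0,0,0,0,0,0,0,0,0],
  gripper=0.1,
  newtons=25,
)

```text
time: 5.8
tool_pos: [0.5139, -0.1506, 0.0577]
tcp_rot: [1.982, 2.437, 0.0]
wrist_force: [0.1, -0.1, 3.5]
width: 0.321
grip_force: 25.0
```

>>> step_arm(
  series=[0,0,-0.05,0,0,0,-0.1,0,0.05,0.004,-0.14,0.05,0.11,0.009,-0.14,0.1,0.17,0.014,-0.14,0.15,0.23,0.018,-0.14,0.2,0.29,0.023,-0.14,0.22,0.35,0.028,-0.14,0.22],
)

```text
time: 6.8
tool_pos: [0.4689, 0.1996, 0.1969]
tcp_rot: [2.238, 2.205, -0.001]
wrist_force: [1.3, 0.1, -0.9]
width: 0.323
grip_force: 25.0
```

>>> step_arm(
  series=[0.055,0.018,0,0,0.055,0.018,0,0,0.055,0.018,0,0,0.055,0.018,0,0],
)

```text
time: 7.3
tool_pos: [0.4882, 0.2512, 0.1969]
tcp_rot: [-2.239, -2.203, 0.002]
wrist_force: [-1.0, 0.2, -1.1]
width: 0.318
grip_force: 25.0
```

```bash
python3 look.py w3.png
```

```text
7.3 [[0.016, 1.0, -0.001, 0.488], [1.0, -0.016, -0.001, 0.251], [-0.001, -0.001, -1.0, 0.197], [0.0, 0.0, 0.0, 1.0]] [ 4.30132121e-01  5.18831399e-02  1.91267915e+00 -3.25836934e-04
  1.17827993e+00  4.46646875e-01]
slicer 0.61 [382. 458.] [ 0.5458 -0.0317  0.    ]
 box slicer 0.83 [385. 405. 219. 150.]
offcut_a 0.72 [321. 320.] [0.4842 0.169  0.05  ]
 box offcut_a 0.8 [325. 338.  80. 134.]
pan 0.71 [291.  97.] [0.4631 0.3414 0.    ]
 box pan 0.79 [283. 110. 248. 220.]
```

View pics/w3.png

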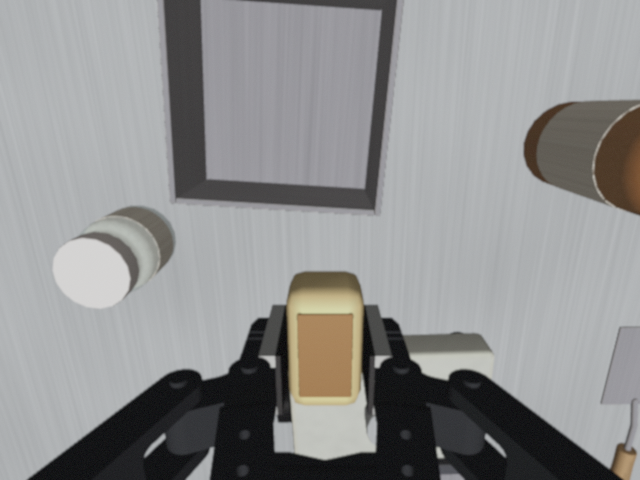

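The offcut is held firmly. The grey empty pan's near rim runs from (172,200) to (378,212), with its centre near (0.463, 0.341). I'll set offcut a in its far half.

>>> step_arm(
  series=[0.06,-0.02,0.0,0.04,0.112,-0.027,0.02,0.04,0.112,-0.027,0.08,0.04,0.112,-0.027,0.13,0.04,0.112,-0.027,0.165,0.04,0.112,-0.027,0.168,0.04,0.112,-0.027,0.168,0.04],
)

```text
time: 8.62
tool_pos: [0.464, 0.3656, 0.0304]
tcp_rot: [2.282, 2.159, 0.002]
wrist_force: [0.4, -0.5, 0.3]
width: 0.325
grip_force: 25.0
```

>>> step_arm(
  series=[0,0,0,0,0,0,0,0,0,0,0,0,0,0,-0.05,0,0,0,-0.11,0,0,0,-0.15,0,-0.06,0.01,-0.17,-0.1,-0.12,0.02,-0.18,-0.2],
  gripper=0.65,
)

```text
time: 9.62
tool_pos: [0.4775, 0.2445, 0.2118]
tcp_rot: [2.046, 2.381, 0.006]
wrist_force: [0.9, -0.5, -0.2]
width: 0.646
grip_force: 0.0
```

>>> step_arm(
  series=[-0.06,0.007,-0.04,-0.06,-0.12,0.014,-0.04,-0.06,-0.18,0.021,-0.04,-0.06,-0.232,0.027,-0.04,-0.06,-0.232,0.027,-0.04,-0.06,-0.232,0.027,-0.04,-0.06,-0.232,0.027,-0.04,-0.06],
  gripper=1,
)

```text
time: 10.5
tool_pos: [0.5365, 0.0204, 0.2493]
tcp_rot: [-1.98, -2.438, -0.0]
wrist_force: [-0.8, -1.3, -0.0]
width: 1.0
grip_force: 0.0
```

```bash
python3 look.py w4.png
```

```text
10.5 [[-0.205, 0.979, -0.0, 0.536], [0.979, 0.205, 0.0, 0.02], [0.0, 0.0, -1.0, 0.249], [0.0, 0.0, 0.0, 1.0]] [-8.77655225e-03 -9.30222256e-03  1.87664602e+00  4.83203336e-04
  1.27433801e+00 -2.15514980e-01]
slicer 0.84 [321. 244.] [ 0.5436 -0.0308  0.    ]
 box slicer 0.68 [338. 231. 254. 354.]
thumb_head 0.83 [351. 147.] [0.5457 0.0765 0.076 ]
 box thumb_head 0.57 [352. 149.  51.  55.]
offcut_a 0.74 [301. 287.] [ 0.5311 -0.0594  0.05  ]
 box offcut_a 0.98 [302. 293.  35.  42.]
pan 0.64 [112. 365.] [ 0.3386 -0.2242  0.    ]
```

View pics/w4.png

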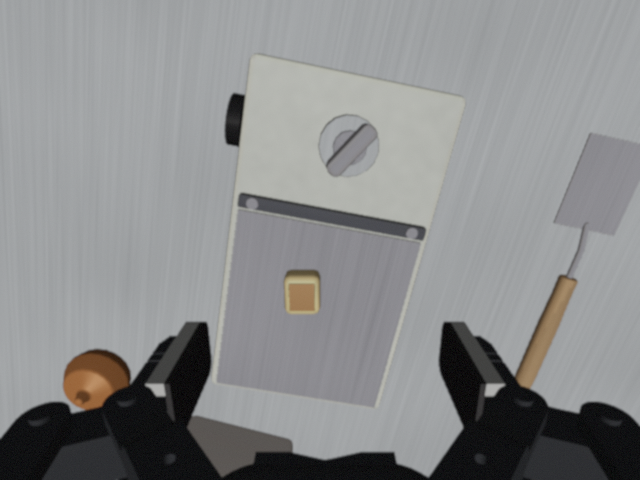

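Offcut b is at (302,293). The thumbscrew's blade runs from about (336,171) to (373,131) with its centre near (353,150). I'll fetch b now.

>>> step_arm(
  series=[-0.05,-0.015,0.03,0,-0.076,-0.021,0.08,0,-0.076,-0.021,0.14,0,-0.076,-0.021,0.18,0,-0.076,-0.021,0.193,0,-0.076,-0.021,0.193,0,-0.076,-0.021,0.193,0],
)

```text
time: 11.82
tool_pos: [0.5338, -0.0598, 0.0585]
tcp_rot: [1.98, 2.435, 0.003]
wrist_force: [0.7, 0.2, -0.3]
width: 1.006
grip_force: 0.0
```

>>> step_arm(
  series=[0,0,0,0,0,0,0,0,0,0,0,0,0,0,0,0,0,0,0,0,0,0,0,0],
  gripper=0.1,
)

```text
time: 12.58
tool_pos: [0.5323, -0.0597, 0.057]
tcp_rot: [1.982, 2.436, 0.001]
wrist_force: [-0.0, -0.3, 5.4]
width: 0.366
grip_force: 25.9
```

```bash
python3 - <<'E'
from h import *
p=shot('wrist'); s,T=pose(); W=T.copy()
# w4 pose
T4=np.eye(4); T4[:3,:3]=[[-.205,.979,0],[.979,.205,0],[0,0,-1]]; T4[:3,3]=[.5365,.0204,.2493]
p['W']=T4@np.array(p['hand_eye'])
img=cv2.imread('pics/w4.png',0)[105:190,310:395]
for uv in [(336,171),(373,131),(354,151)]: print(ray(p,uv,.108).round(4))
cv2.imwrite('pics/thumb.png',cv2.resize(img,(510,510),interpolation=cv2.INTER_CUBIC))
E
```

```text
[0.5364 0.0608 0.108 ]
[0.5553 0.0925 0.108 ]
[0.5457 0.0768 0.108 ]
```

View pics/thumb.png

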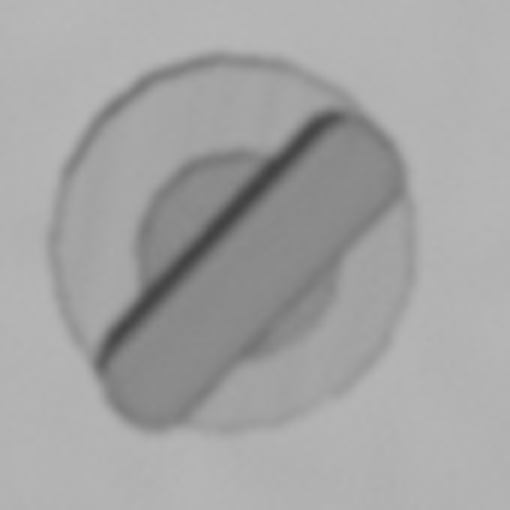

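>>> step_arm(
  series=[0,0,-0.05,0,0,0,-0.1,0,0.04,0.002,-0.14,0.05,0.1,0.004,-0.14,0.1,0.16,0.005,-0.14,0.15,0.22,0.007,-0.14,0.2,0.28,0.009,-0.14,0.25,0.34,0.011,-0.14,0.25],
)

```text
time: 13.62
tool_pos: [0.4723, 0.2771, 0.1957]
tcp_rot: [-2.271, -2.17, 0.001]
wrist_force: [-0.1, -0.2, 0.3]
width: 0.363
grip_force: 25.2
```

>>> step_arm(
  series=[0.04,0,0,0,0.04,0,0,0],
)

```text
time: 13.88
tool_pos: [0.4743, 0.3179, 0.1954]
tcp_rot: [-2.266, -2.175, 0.001]
wrist_force: [-0.3, -1.2, -0.7]
width: 0.367
grip_force: 25.2
```

>>> step_arm(
  series=[-0.004,-0.009,0.05,0,-0.004,-0.009,0.11,0,-0.004,-0.009,0.15,0,-0.004,-0.009,0.166,0,-0.004,-0.009,0.166,0,-0.004,-0.009,0.166,0],
)

```text
time: 14.62
tool_pos: [0.4676, 0.3125, 0.0323]
tcp_rot: [2.271, 2.17, 0.005]
wrist_force: [1.3, -0.3, 0.4]
width: 0.368
grip_force: 25.2
```

>>> step_arm(
  series=[0,0,0,0,0,0,0,0,0,0,0,0,0,0,-0.05,0,0,0,-0.11,0,0,0,-0.16,0,-0.06,0.01,-0.2,0,-0.12,0.02,-0.2,0],
  gripper=0.65,
)

```text
time: 15.62
tool_pos: [0.4818, 0.1987, 0.234]
tcp_rot: [2.265, 2.172, 0.011]
wrist_force: [-0.0, -0.4, -0.6]
width: 0.647
grip_force: 0.0
```

```bash
python3 look.py w5.png
```

```text
15.625 [[0.042, 0.999, 0.007, 0.482], [0.999, -0.042, 0.003, 0.199], [0.003, 0.007, -1.0, 0.234], [0.0, 0.0, 0.0, 1.0]] [ 3.43398155e-01 -3.59745910e-02  1.93108680e+00 -1.04456787e-04
  1.23862047e+00  3.85307494e-01]
slicer 0.94 [386. 394.] [ 0.5436 -0.03    0.    ]
 box slicer 0.71 [386. 371. 209. 216.]
thumb_head 0.71 [402. 349.] [0.5452 0.0793 0.076 ]
 box thumb_head 0.6 [394. 368.  18.  52.]
 box thumb_head 0.45 [292.  18.  40.  34.]
offcut_a 0.93 [300.  66.] [0.4695 0.3108 0.05  ]
offcut_a 0.82 [294.   2.] [0.4678 0.3533 0.05  ]
 box offcut_a 0.83 [299.  65.  42.  50.]
 box offcut_a 0.69 [294.  17.  39.  31.]
pan 0.91 [292.  34.] [0.4625 0.3404 0.    ]
 box pan 0.56 [283.  66. 216. 133.]
```

View pics/w5.png

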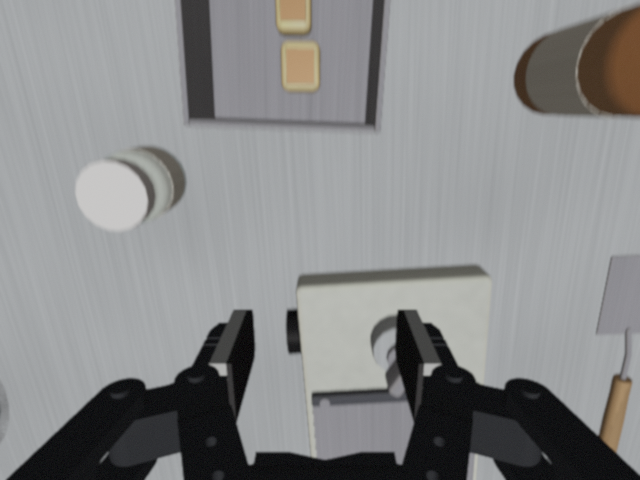

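Both offcuts are in the pan, at (294,10) and (300,66), and the pan hasn't moved: its centre still reads (0.4625, 0.3404). Next is the screw: hover above it with the blade along tool x.

>>> step_arm(
  series=[-0.05,0.03,0.02,0.16,-0.1,0.06,0.024,0.32,-0.116,0.068,0.024,0.48,-0.116,0.068,0.024,0.48,-0.116,0.068,0.024,0.48,-0.116,0.068,0.024,0.48],
  gripper=1,
)

```text
time: 16.82
tool_pos: [0.5419, 0.0806, 0.2057]
tcp_rot: [-2.719, -1.573, -0.0]
wrist_force: [-0.0, -0.1, -0.4]
width: 1.002
grip_force: 0.0
```

```bash
python3 look.py w6.png
```

```text
16.825 [[0.498, 0.867, -0.0, 0.542], [0.867, -0.498, 0.0, 0.081], [0.0, -0.0, -1.0, 0.206], [0.0, 0.0, 0.0, 1.0]] [1.01957891e-01 4.20500735e-02 1.90615909e+00 2.71266167e-04
 1.19346270e+00 6.23561535e-01]
slicer 0.93 [386. 299.] [ 0.5471 -0.0294  0.    ]
 box slicer 0.81 [376. 285. 358. 372.]
thumb_head 0.88 [328. 234.] [0.5422 0.0763 0.076 ]
 box thumb_head 0.59 [331. 242.  37.  73.]
 box offcut_a 0.74 [75.  9. 40. 15.]
 box pan 0.68 [329. 241.  37.  74.]
 box pan 0.6 [ 95.  49. 182.  98.]
```

View pics/w6.png

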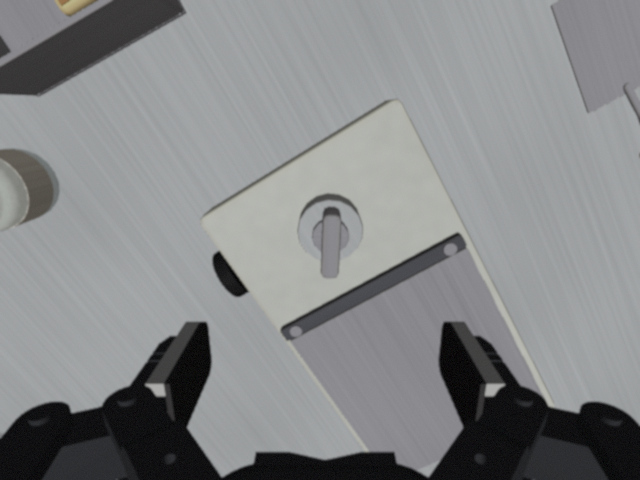

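The blade stands almost straight up the image, from (331,208) to (330,277), so yaw is aligned. I'll compute the remaining offset.

```bash
python3 - <<'E'
from h import *
s,T=pose(); p=shot('wrist'); a=cv2.cvtColor(p['image'],cv2.COLOR_RGB2GRAY)
for r in (220,235,250,265): print(r,a[r,315:350].tolist())
for uv in [(332,243),(331,211),(330,276)]:
    X=ray(p,uv,.108); print(X.round(4),(T[:3,:3].T@(X-T[:3,3])).round(4))
X=ray(p,(328,234),.076); print((T[:3,:3].T@(X-T[:3,3])).round(4))
E
```

```text
220 [154, 140, 118, 100, 90, 86, 101, 123, 132, 136, 135, 136, 137, 138, 137, 138, 138, 137, 137, 137, 137, 135, 130, 117, 102, 111, 133, 151, 161, 164, 162, 162, 162, 162, 161]
235 [136, 137, 137, 135, 129, 115, 115, 128, 134, 134, 134, 136, 136, 138, 138, 138, 138, 137, 136, 136, 137, 134, 126, 116, 127, 135, 138, 138, 139, 136, 134, 135, 146, 158, 161]
250 [167, 166, 163, 153, 134, 120, 124, 132, 135, 133, 135, 135, 137, 137, 138, 138, 137, 138, 136, 137, 136, 131, 123, 135, 153, 160, 160, 162, 160, 161, 163, 162, 160, 160, 160]
265 [177, 176, 176, 168, 141, 122, 128, 132, 135, 135, 136, 137, 137, 137, 139, 138, 138, 138, 138, 137, 134, 125, 135, 162, 175, 179, 177, 176, 177, 176, 178, 176, 177, 177, 176]
[0.547  0.0777 0.108 ] [0.0009 0.0048 0.0977]
[0.5568 0.0961 0.108 ] [0.0218 0.0041 0.0977]
[0.5346 0.0586 0.108 ] [-0.0218  0.0037  0.0977]
[-0.0032  0.0026  0.1297]
```

>>> step_arm(
  series=[-0.001,0.003,0.05,0.03,-0.001,0.003,0.09,0.03,-0.001,0.003,0.11,0.03,-0.001,0.003,0.117,0.03,-0.001,0.003,0.117,0.03,-0.001,0.003,0.117,0.03],
  gripper=1,
)

```text
time: 18.08
tool_pos: [0.5457, 0.077, 0.0901]
tcp_rot: [2.744, 1.527, 0.004]
wrist_force: [0.1, 0.1, 0.5]
width: 0.999
grip_force: 0.0
```

>>> step_arm(
  series=[0,0,0,0,0,0,0,0,0,0,0,0,0,0,0,0,0,0,0,0,0,0,0,0,0,0,0,0,0,0,0,0],
  gripper=0,
  newtons=30,
)

```text
time: 19.08
tool_pos: [0.5442, 0.0771, 0.0888]
tcp_rot: [-2.745, -1.528, 0.0]
wrist_force: [-3.5, 1.0, 5.7]
width: 0.134
grip_force: 32.5
```

```bash
cat > st.py <<'E'
from h import *
s,T=pose(); print(round(s['time'],2),'pos',T[:3,3].round(4),'yaw',round(float(np.arctan2(T[1,0],T[0,0])),4),'q',np.round(s['q'],3),'F_tool',(T[:3,:3].T@np.array(s['wrist_force'])).round(1),'Mz',np.round(s['torque'],3),'tq6',round(s['joint_torque'][5],3),'w',round(s['width'],3),s['grip_force'])
E
python3 st.py
```

```text
19.07 pos [0.5442 0.0771 0.0888] yaw 1.0157 q [0.095 0.162 2.008 0.    0.972 0.65 ] F_tool [-1.  -3.5 -5.7] Mz [ 0.159  0.57  -0.056] tq6 -0.081 w 0.134 32.4906849861145
```

>>> step_arm(
  series=[0,0,0,0,0,0,0,0,0,0,0,0.1,0,0,0,0.2,0,0,0,0.3,0,0,0,0.4,0,0,0,0.5,0,0,0,0.5],
  newtons=70,
)

```text
time: 20.08
tool_pos: [0.5445, 0.0768, 0.089]
tcp_rot: [3.038, 0.8, -0.0]
wrist_force: [-3.5, -0.5, 4.2]
width: 0.122
grip_force: 71.3
```

```bash
python3 st.py
```

```text
20.07 pos [0.5445 0.0768 0.089 ] yaw 0.5152 q [ 0.095  0.162  2.008 -0.     0.972  1.151] F_tool [-3.4 -1.3 -4.2] Mz [-0.027  0.553 -0.156] tq6 0.161 w 0.122 71.28870606422424
```

>>> step_arm(
  series=[0,0,0,0.05,0,0,0,0.1,0,0,0,0.15,0,0,0,0.15],
)

```text
time: 20.58
tool_pos: [0.5445, 0.0767, 0.089]
tcp_rot: [3.089, 0.571, 0.0]
wrist_force: [-3.1, 0.1, 5.3]
width: 0.122
grip_force: 71.3
```

```bash
python3 st.py
```

```text
20.57 pos [0.5445 0.0767 0.089 ] yaw 0.3656 q [ 9.500e-02  1.620e-01  2.008e+00 -1.000e-03  9.720e-01  1.300e+00] F_tool [-2.9 -1.2 -5.3] Mz [-0.078  0.501 -0.102] tq6 0.033 w 0.122 71.2836742401123
```

>>> step_arm(
  series=[0,0,0,0.03,0,0,0,0.06,0,0,0,0.08,0,0,0,0.08],
)

```text
time: 21.08
tool_pos: [0.5446, 0.0766, 0.089]
tcp_rot: [3.109, 0.448, 0.0]
wrist_force: [-3.1, -0.3, 5.4]
width: 0.124
grip_force: 71.3
```

```bash
python3 st.py
```

```text
21.07 pos [0.5446 0.0766 0.089 ] yaw 0.286 q [ 9.500e-02  1.620e-01  2.008e+00 -1.000e-03  9.720e-01  1.380e+00] F_tool [-3.  -0.6 -5.4] Mz [-0.091  0.524 -0.095] tq6 -0.007 w 0.124 71.28624200820923
```

>>> step_arm(
  series=[0,0,0,0.04,0,0,0,0.08,0,0,0,0.08],
)

```text
time: 21.45
tool_pos: [0.5446, 0.0766, 0.089]
tcp_rot: [3.124, 0.323, 0.0]
wrist_force: [-2.6, -0.3, 4.7]
width: 0.122
grip_force: 71.3
```

```bash
python3 st.py
```

```text
21.45 pos [0.5446 0.0766 0.089 ] yaw 0.2057 q [ 9.500e-02  1.620e-01  2.008e+00 -1.000e-03  9.720e-01  1.460e+00] F_tool [-2.6 -0.3 -4.7] Mz [-0.095  0.469 -0.09 ] tq6 0.008 w 0.122 71.27987623214722
```

>>> step_arm(
  series=[0,0,0,0.04,0,0,0,0.06,0,0,0,0.06],
)

```text
time: 21.82
tool_pos: [0.5446, 0.0765, 0.089]
tcp_rot: [3.132, 0.229, 0.0]
wrist_force: [-2.6, -0.7, 5.3]
width: 0.121
grip_force: 71.3
```

```bash
python3 st.py
```

```text
21.82 pos [0.5446 0.0765 0.089 ] yaw 0.146 q [ 9.500e-02  1.620e-01  2.008e+00 -1.000e-03  9.720e-01  1.520e+00] F_tool [-2.6  0.3 -5.3] Mz [-0.186  0.529 -0.036] tq6 -0.008 w 0.121 71.28337025642395
```

>>> step_arm(
  series=[0,0,0,0.04,0,0,0,0.08,0,0,0,0.08],
)

```text
time: 22.2
tool_pos: [0.5446, 0.0765, 0.089]
tcp_rot: [3.139, 0.103, 0.0]
wrist_force: [-2.7, 0.4, 4.9]
width: 0.12
grip_force: 71.3
```

```bash
python3 st.py
```

```text
22.2 pos [0.5446 0.0765 0.089 ] yaw 0.0658 q [ 9.500e-02  1.620e-01  2.008e+00 -1.000e-03  9.720e-01  1.600e+00] F_tool [-2.7 -0.6 -4.9] Mz [-0.171  0.49  -0.107] tq6 0.008 w 0.12 71.28046989440918
```

>>> step_arm(
  series=[0,0,0,0.04,0,0,0,0.06,0,0,0,0.06],
)

```text
time: 22.58
tool_pos: [0.5446, 0.0764, 0.089]
tcp_rot: [3.141, 0.01, 0.0]
wrist_force: [-2.3, -1.0, 4.9]
width: 0.123
grip_force: 71.3
```

```bash
python3 st.py
```

```text
22.57 pos [0.5446 0.0764 0.089 ] yaw 0.0061 q [ 9.500e-02  1.620e-01  2.008e+00 -1.000e-03  9.720e-01  1.660e+00] F_tool [-2.3  1.  -4.9] Mz [-0.173  0.495 -0.017] tq6 -0.007 w 0.123 71.2860095500946
```

>>> step_arm(
  series=[0,0,0,0.04,0,0,0,0.08,0,0,0,0.08],
)

```text
time: 22.95
tool_pos: [0.5445, 0.0763, 0.089]
tcp_rot: [3.138, -0.111, 0.0]
wrist_force: [-2.3, -0.8, 5.5]
width: 0.124
grip_force: 73.3
```

```bash
python3 st.py
```

```text
22.95 pos [0.5445 0.0763 0.089 ] yaw -0.0708 q [ 9.500e-02  1.620e-01  2.008e+00 -2.000e-03  9.720e-01  1.738e+00] F_tool [-2.2  0.9 -5.5] Mz [-0.146  0.495  1.059] tq6 1.163 w 0.124 73.28753113746643
```

>>> step_arm(
  series=[0,0,0,0.04,0,0,0,0.06,0,0,0,0.06],
)

```text
time: 23.32
tool_pos: [0.5446, 0.0763, 0.089]
tcp_rot: [3.133, -0.2, 0.001]
wrist_force: [-3.0, -0.0, 6.3]
width: 0.119
grip_force: 94.0
```

```bash
python3 st.py
```

```text
23.32 pos [0.5446 0.0763 0.089 ] yaw -0.1275 q [ 0.096  0.162  2.008 -0.003  0.972  1.796] F_tool [-3.   0.4 -6.3] Mz [-0.024  0.534  2.123] tq6 2.124 w 0.119 93.95663885545218
```

The seat has been reached: torque rises sharply from a yaw of about −0.01. I'll unload in small steps to locate exactly where the twist vanishes.

>>> step_arm(
  series=[0,0,0,-0.03,0,0,0,-0.03,0,0,0,-0.03],
)

```text
time: 23.7
tool_pos: [0.5446, 0.0763, 0.089]
tcp_rot: [3.136, -0.155, 0.001]
wrist_force: [-2.9, -1.0, 4.9]
width: 0.117
grip_force: 81.9
```

```bash
python3 st.py
```

```text
23.7 pos [0.5446 0.0763 0.089 ] yaw -0.0987 q [ 0.095  0.162  2.008 -0.003  0.972  1.766] F_tool [-2.8  1.3 -4.9] Mz [-0.066  0.533  1.667] tq6 1.637 w 0.117 81.87404486350715
```

>>> step_arm(
  series=[0,0,0,-0.03,0,0,0,-0.03,0,0,0,-0.03],
)

```text
time: 24.08
tool_pos: [0.5446, 0.0763, 0.089]
tcp_rot: [3.138, -0.11, 0.001]
wrist_force: [-3.1, -0.3, 4.9]
width: 0.123
grip_force: 73.3
```

```bash
python3 st.py
```

```text
24.07 pos [0.5446 0.0763 0.089 ] yaw -0.0703 q [ 9.500e-02  1.620e-01  2.008e+00 -2.000e-03  9.720e-01  1.737e+00] F_tool [-3.   0.5 -4.9] Mz [-0.1    0.475  1.094] tq6 1.097 w 0.123 73.27895522117615
```

>>> step_arm(
  series=[0,0,0,-0.03,0,0,0,-0.03,0,0,0,-0.03],
)

```text
time: 24.45
tool_pos: [0.5446, 0.0764, 0.089]
tcp_rot: [3.14, -0.068, 0.0]
wrist_force: [-3.0, -0.5, 5.6]
width: 0.119
grip_force: 71.3
```

```bash
python3 st.py
```

```text
24.45 pos [0.5446 0.0764 0.089 ] yaw -0.0432 q [ 9.500e-02  1.620e-01  2.008e+00 -1.000e-03  9.720e-01  1.709e+00] F_tool [-3.   0.7 -5.6] Mz [-0.253  0.515  0.117] tq6 0.145 w 0.119 71.29326581954956
```

>>> step_arm(
  series=[0,0,0,-0.03,0,0,0,-0.03,0,0,0,-0.03],
)

```text
time: 24.82
tool_pos: [0.5446, 0.0764, 0.089]
tcp_rot: [3.141, -0.021, 0.0]
wrist_force: [-3.2, -1.0, 5.7]
width: 0.121
grip_force: 71.3
```

```bash
python3 st.py
```

```text
24.82 pos [0.5446 0.0764 0.089 ] yaw -0.0135 q [ 9.500e-02  1.620e-01  2.008e+00 -1.000e-03  9.720e-01  1.680e+00] F_tool [-3.2  1.  -5.7] Mz [-0.148  0.48   0.128] tq6 0.08 w 0.121 71.29063725471497
```

>>> step_arm(
  series=[0,0,0,0.027,0,0,0,0.027,0,0,0,0.027],
)

```text
time: 25.2
tool_pos: [0.5446, 0.0764, 0.089]
tcp_rot: [3.14, -0.064, 0.0]
wrist_force: [-2.8, -1.3, 5.6]
width: 0.117
grip_force: 71.3
```

```bash
python3 st.py
```

```text
25.2 pos [0.5446 0.0764 0.089 ] yaw -0.0408 q [ 9.500e-02  1.620e-01  2.008e+00 -1.000e-03  9.720e-01  1.707e+00] F_tool [-2.7  1.4 -5.6] Mz [-0.217  0.45  -0.026] tq6 -0.026 w 0.117 71.2874686717987
```

>>> step_arm(
  series=[0,0,0,0.008,0,0,0,0.008,0,0,0,0.008],
)

```text
time: 25.58
tool_pos: [0.5445, 0.0763, 0.089]
tcp_rot: [3.14, -0.075, 0.0]
wrist_force: [-3.8, -1.1, 5.5]
width: 0.115
grip_force: 71.3
```

```bash
python3 st.py
```

```text
25.57 pos [0.5445 0.0763 0.089 ] yaw -0.0479 q [ 9.500e-02  1.620e-01  2.008e+00 -1.000e-03  9.720e-01  1.714e+00] F_tool [-3.7  1.3 -5.5] Mz [-0.157  0.503  0.31 ] tq6 0.283 w 0.115 71.33675694465637
```

>>> step_arm(
  series=[0,0,0,0.008,0,0,0,0.008,0,0,0,0.008],
)

```text
time: 25.95
tool_pos: [0.5446, 0.0763, 0.089]
tcp_rot: [3.139, -0.086, 0.0]
wrist_force: [-3.0, -0.6, 4.8]
width: 0.119
grip_force: 71.5
```

```bash
python3 st.py
```

```text
25.95 pos [0.5446 0.0763 0.089 ] yaw -0.055 q [ 9.500e-02  1.620e-01  2.008e+00 -2.000e-03  9.720e-01  1.722e+00] F_tool [-2.9  0.8 -4.8] Mz [-0.154  0.467  0.534] tq6 0.568 w 0.119 71.54873371124268
```

>>> step_arm(
  series=[0,0,0,0.008,0,0,0,0.008,0,0,0,0.008],
)

```text
time: 26.32
tool_pos: [0.5446, 0.0763, 0.089]
tcp_rot: [3.138, -0.098, 0.001]
wrist_force: [-2.5, -0.3, 5.4]
width: 0.122
grip_force: 72.1
```

```bash
python3 st.py
```

```text
26.32 pos [0.5446 0.0763 0.089 ] yaw -0.0622 q [ 9.500e-02  1.620e-01  2.008e+00 -2.000e-03  9.720e-01  1.729e+00] F_tool [-2.5  0.5 -5.4] Mz [-0.126  0.514  0.808] tq6 0.822 w 0.122 72.06248044967651
```

The seat is at yaw −0.040, where the linear load curve crosses zero. The target is −0.040 + π/2 = 1.531.

>>> step_arm(
  series=[0,0,0,-0.06,0,0,0,-0.18,0,0,0,-0.3,0,0,0,-0.42,0,0,0,-0.54,0,0,0,-0.66,0,0,0,-0.78,0,0,0,-0.9],
)

```text
time: 27.32
tool_pos: [0.5444, 0.0769, 0.089]
tcp_rot: [-2.869, -1.279, 0.0]
wrist_force: [-3.9, 1.8, 6.4]
width: 0.12
grip_force: 71.4
```

>>> step_arm(
  series=[0,0,0,-0.12,0,0,0,-0.24,0,0,0,-0.36,0,0,0,-0.48,0,0,0,-0.58,0,0,0,-0.65,0,0,0,-0.68,0,0,0,-0.68],
)

```text
time: 28.32
tool_pos: [0.5439, 0.0772, 0.089]
tcp_rot: [-2.282, -2.158, 0.001]
wrist_force: [-4.3, 1.2, 6.5]
width: 0.119
grip_force: 71.5
```

```bash
python3 st.py
```

```text
28.32 pos [0.5439 0.0772 0.089 ] yaw 1.5152 q [9.500e-02 1.620e-01 2.008e+00 1.000e-03 9.730e-01 1.510e-01] F_tool [ 1.  -4.4 -6.5] Mz [0.335 0.769 0.082] tq6 0.012 w 0.119 71.51040315628052
```

>>> step_arm(
  series=[0,0,0,-0.017,0,0,0,-0.017,0,0,0,-0.017,0,0,0,-0.017],
)

```text
time: 28.82
tool_pos: [0.5439, 0.0772, 0.089]
tcp_rot: [-2.263, -2.177, 0.001]
wrist_force: [-4.6, 1.7, 6.9]
width: 0.125
grip_force: 71.5
```

```bash
python3 st.py; python3 - <<'E'
from h import *
p=shot('side');save(p,'s2.png')
for n in('pan','offcut_a'):
    for d in viewer.spot_point(p,n)[:3]: print(n,round(d['score'],2),ray(p,d['point'],.0).round(3))
c=p['image'][150:420,180:480]; cv2.imwrite('pics/s2c.png',cv2.resize(c[:,:,::-1],(660,594)))
E
```

```text
28.82 pos [0.5439 0.0772 0.089 ] yaw 1.532 q [9.500e-02 1.620e-01 2.008e+00 1.000e-03 9.730e-01 1.340e-01] F_tool [ 1.5 -4.7 -6.8] Mz [0.25  0.788 0.061] tq6 0.031 w 0.125 71.51383638381958
pan 0.77 [0.46 0.33 0.  ]
offcut_a 0.76 [0.467 0.305 0.   ]
offcut_a 0.74 [0.468 0.365 0.   ]
```

View pics/s2c.png

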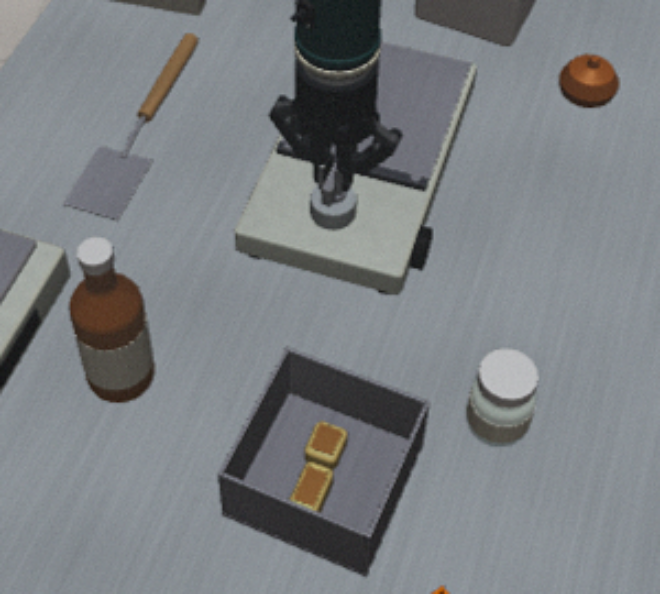

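Both offcuts lie in the grey pan at crop (326,443) and (313,485). The gripper still holds the screw head at (333,190), at yaw 1.532. I'm handing it in.

```bash
python3 -c "from workcell import job; print(job.finish_job())"
```

```text
the job is handed in; nothing more can be done
None
```

Job handed in at about 29 s: both offcuts are in the grey scrap pan, and the thumbscrew was turned to its seat and backed off 1.572 rad by the measured wrist angle (a quarter turn is 1.571); the gripper is still holding its head at about 70 N.

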